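# Check the returned parts tins are empty

## Robot

A 6-joint arm with a two-finger parallel gripper is mounted at the origin on the work surface. World frame = base frame: x ahead of the robot, y to its left, z up, the work surface at z = 0. Lengths are in m, angles in rad, forces in N, time in s.
With the tool pointing down it reaches from about 0.3 to 0.875 m from the base axis. Payload 6.4 kg.
Tool frame: the origin (TCP) lies at the very end of the fingers, on their centre line; the grasp point (between the pads) lies 19 mm behind it; z points along the fingers, y is the line along which they close (so a half turn about z gives the same grasp; the last joint's range is limited). The gripper opens to 85 mm and grips with 20 to 120 N. Pads are 22 mm wide; open, the fingers measure 114 mm over their backs; the gripper's body (76 mm by 85 mm) begins 54 mm behind the grasp point. The pads swing forward as they close: fully open they stand 13 mm farther back than shut.
Start: joints at [1.049, 0.181, 1.607, -0, 1.354, -0.206], TCP at [0.179, 0.547, 0.231] pointing down, gripper open.
Joint ranges: [-2.99, 2.99], [-0.89, 2.07], [0.3, 2.58], [-1.14, 4.28], [0, 2.63], [-3.12, 3.12]. Speed limits (rad/s): [2.57, 2.57, 3.01, 3.14, 3.14, 3.14].

## Interface

Orientations are given as a unit quaternion [w, x, y, z].
In Python, from bench import env, vision gives the robot as it stands. The module is installed in compiled form; this text tells all that it offers. Calls block until the motion is done:
- env.movep(position, orientation): joint-space move of the TCP to a pose.
- env.servo_line(position, frame=None, speed=0.15, max_force=None): straight line of the TCP; frame=None keeps the orientation; speed is the mean speed in m/s. With max_force (N) it stops when the force on the tool has changed by that much, and returns True; else False.
- env.goto_joints(angles): joint-space move.
- env.gripper_to(opening, effort=None): finger opening in m; effort is the grip in N (None keeps the last); returns when the fingers have stopped.
- env.pause(seconds).
- env.ik(position, orientation): joint angles nearest the present ones, or None.
- env.state(): the state.
- vision.camera(name): name is "side" or "top"; returns a dict with "img" (400x640x3 uint8, red, green, blue), "vertical_fov" (degrees; the focal length in pixels is half the picture's height over the tangent of half this angle, whatever the lens; pixels are square), "cx", "cy" (the principal point, pixels), "cam_to_world" (4x4, takes a point from camera to world coordinates). Camera axes: x right, y up, looking along -z (the intrinsics and any distortion apply to the point x, -y, -z); pixel columns grow to the right and rows downward; lengths in m; the calibration is good to about 2 mm. A picture is of the moment at which its call begins. There is no depth.
A pose or a line that the arm cannot do raises env.IKError and nothing moves.
- env.finish_job(): hands the job in; it is judged then, once.
The state is a dict: "clock": time; "joint_pos": joint angles; "joint_vel": joint speeds; "joint_torque": joint torques, N m; "ee_pos": TCP position; "tool_rot": TCP orientation; "ft_force": force on the tool from outside, world axes, zero at the start; "moment": the same for the moment, N m; "width": finger opening in m; "grasp_force": force on a finger pad.
Only numpy, scipy, OpenCV 4.12 (cv2) and the standard library are available. Lean on these libraries where they do the work, as an engineer would, in place of code of your own. Each camera call takes 0.05 s, during which the arm holds its last target. There are 200 camera calls.

## Task

Two closed parts tins should be empty, but neither, one or both may still have a heavy steel ball inside: one after the other, take each tin up out of the sloping stand, hold it still for a moment well above the stand, and shake it there with two or more brisk to-and-fro strokes, stopping at the end, to feel whether anything is left. Then set it down upright and gently, an empty tin in the lipped tray, a tin with something inside on the flat mat, and let go of it before fetching the other. Leave the screwdriver, the tape and the cup where they are.

Things in the scene. Friction and masses are not known exactly. Their poses are not given: they have to be found in the camera images.
- tin_a: Closed plain steel tin, a box 64 x 56 x 62 mm (x, y, z), lid fixed on. Origin: centre of its underside; z points out through the lid, y runs across the 56 mm width. Grip it across the faces 56 mm apart (fingers along its z, closing along its y). At the start it leans in the stand, its lid tilted 30 degrees away from the robot (turned +30 degrees about the stand's y).
- tin_b: The second tin, alike in every way to tin_a, beside it in the stand, 130 mm away along the stand's y. An empty tin weighs 0.12 to 0.16 kg; a ball left inside adds 0.16 kg (so 0.28 to 0.32 kg), rolls about and knocks when shaken. Either tin, both or neither may hold a ball.
- stand: Fixed plywood stand, 200 mm wide (its y) and about 80 mm deep. Its floor slopes 30 degrees, rising towards the robot to 57 mm height, with a lip on the far low edge that reaches 18 mm up the tins (measured along the tins' sides). Tins stand at its y = +65 and -65 mm. No walls beside or between the tins. Origin: on the bench under its middle; x points away from the robot.
- tray: Fixed white plastic tray for empty tins, 170 x 250 mm (x, y), low lip 18 mm high and 4 mm thick, inner floor 4 mm above the bench; holds two tins side by side along its y. To the left or the right of the stand, nearer the robot. Origin: centre of its underside.
- mat: Fixed flat cork mat without a lip, for tins that still hold something, 170 x 250 mm (x, y), 6 mm thick; room for two tins side by side along its y. On the other side from the tray. Origin: centre of its underside.
- screwdriver: Bystander: a screwdriver about 200 mm long, lying on the bench to the left of the stand. Leave it alone.
- tape: Bystander: a roll of tape, 68 mm across and 24 mm high, lying flat between the stand and the robot. Leave it alone.
- cup: Bystander: a light paper cup, 72 mm across and 85 mm high, standing to the right of the stand. Leave it alone.
Not all that is in view belongs to the job. Leave any pink or purple look-alike of the tin_b alone. Leave any purple look-alike of the tin_a alone.

How it is judged:
By the outcome, as a careful person would: the job done as asked, in the order asked, and still so for the second after the job is handed in, with the robot touching nothing.
It also fails if it takes over 69 s, if anything falls off the work surface, if the arm or the gripper's body presses on something with over 40 N, if the wrist force passes 120 N, or if a joint passes its speed limit or range.

## Working session

There is one attempt and no reset: what is moved stays moved. The work goes in short steps, each a Python script; the robot and the scene stay as the last script left them, time stands still between calls to the robot, and variables do not carry over. Pictures are saved under pics/ and viewed, at most 10 in all, crops included, and the job is handed in when it is done.

```bash
mkdir -p pics
python3 - <<'E'
from bench import env, vision
import cv2, numpy as np
for n in ("top","side"):
    c=vision.camera(n); cv2.imwrite(f"pics/{n}0.png",c["img"][:,:,::-1])
    print({k:(v if not hasattr(v,'shape') else v.round(4).tolist()) for k,v in c.items() if k!="img"})
s=env.state(); print(s)
E
```

```text
{'vertical_fov': 54.32282423789883, 'cx': 316.60952159488767, 'cy': 201.2869729411708, 'cam_to_world': [[0.0252, 0.998, -0.0586, 0.5282], [-0.9995, 0.0239, -0.0216, -0.0194], [-0.0201, 0.0591, 0.998, 0.8998], [0.0, 0.0, 0.0, 1.0]]}
{'vertical_fov': 57.88816280623491, 'cx': 315.42948133901336, 'cy': 206.20312962875116, 'cam_to_world': [[0.9541, 0.2168, -0.2067, 0.379], [-0.299, 0.6449, -0.7034, -0.7077], [-0.0192, 0.7329, 0.6801, 0.7172], [0.0, 0.0, 0.0, 1.0]]}
{'clock': 0.1, 'joint_pos': array([ 1.04873826e+00,  1.81457628e-01,  1.60791312e+00,  7.38818953e-06,
        1.35378921e+00, -2.06308133e-01]), 'joint_vel': array([ 2.24544700e-04, -3.73889504e-03, -2.21638291e-03,  2.40996267e-05,
        3.28819700e-04,  1.35361164e-03]), 'joint_torque': array([ 6.37677076e-04, -4.45884955e+01, -3.52232981e+01, -3.46231236e-04,
        4.38479838e-03, -8.90568856e-06]), 'ee_pos': array([0.17828818, 0.54614119, 0.2304769 ]), 'tool_rot': array([-2.82495405e-04,  1.57220697e-01,  9.87563182e-01, -7.30969384e-04]), 'ft_force': array([ 1.19086622,  0.52622904, -0.02115125]), 'moment': array([0.01598562, 0.0035803 , 0.01557825]), 'grasp_force': 0.0, 'width': 0.08529876327452439}
```

View pics/top0.png

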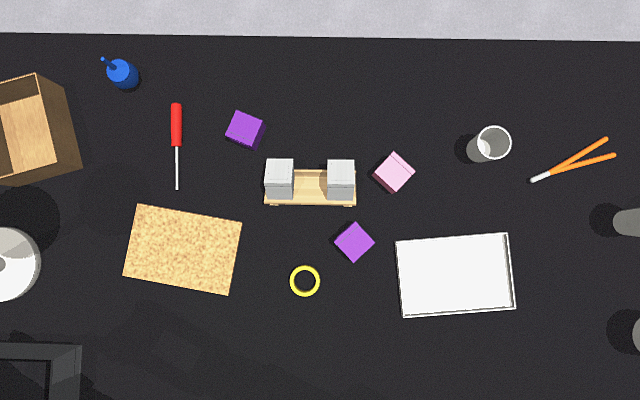

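View pics/side0.png

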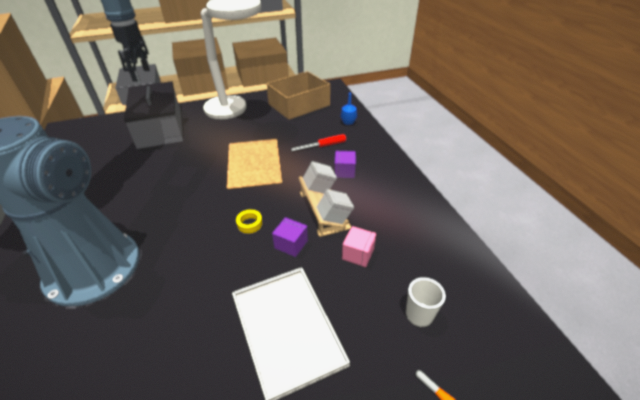

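Run:
```python
import cv2, numpy as np
t=cv2.imread("pics/top0.png")[145:215,250:370]; s=cv2.imread("pics/side0.png")[150:245,290:390]
a=cv2.resize(t,None,fx=6.6,fy=6.6,interpolation=cv2.INTER_CUBIC); cv2.imwrite("pics/tz.png",a)
a=cv2.resize(s,None,fx=6,fy=6,interpolation=cv2.INTER_CUBIC); cv2.imwrite("pics/sz.png",a)
```

```text
(no output)
```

View pics/tz.png

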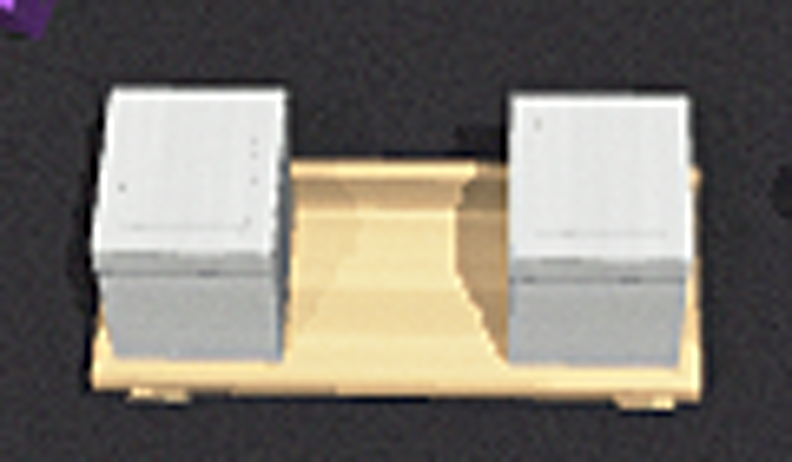

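View pics/sz.png

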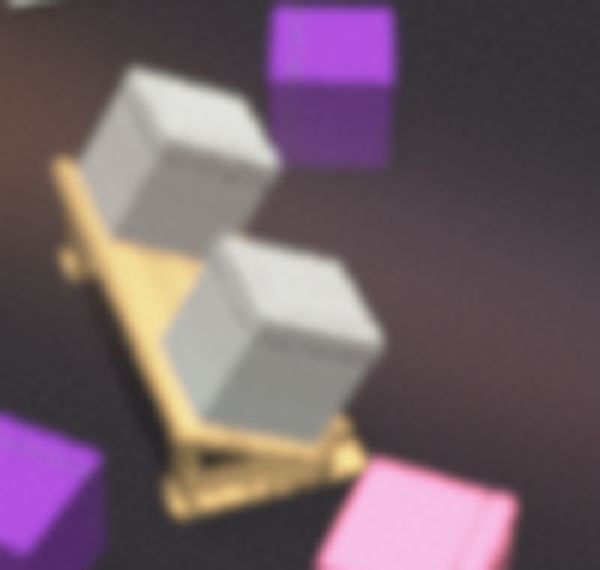

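```bash
cat > fit.py <<'E'
from bench import vision
import numpy as np
from scipy.optimize import least_squares
from scipy.spatial.transform import Rotation as R
C={n:vision.camera(n) for n in("top","side")}
def proj(n,P,k):
    c=C[n]; M=np.linalg.inv(c["cam_to_world"]); q=P@M[:3,:3].T+M[:3,3]
    f=200/np.tan(np.radians(c["vertical_fov"])/2); u=np.c_[q[:,0],-q[:,1]]/-q[:,2:]
    r2=(u**2).sum(1,keepdims=True); return u*(1+k*r2)*f+[c["cx"],c["cy"]]
def full(p,o,s): return np.array(o)+(np.array(p,float)+.5)/s-.5
X,Y,Z=.032,.028,.062
# order: lid FL,FR,NR,NL, bottom NL,NR,FR (L=+y,F=+x)
V=np.array([[X,Y,Z],[X,-Y,Z],[-X,-Y,Z],[-X,Y,Z],[-X,Y,0],[-X,-Y,0],[X,-Y,0]])
to,so=(250,145),(290,150)
obs=[("top",0,[0,1,2,3,4,5],full([(109,88),(286,90),(279,268),(97,265),(112,357),(281,358)],to,6.6)),
("top",1,[0,1,2,3,4,5],full([(511,95),(690,97),(690,272),(510,272),(510,362),(680,364)],to,6.6)),
("side",0,[0,1,2,3,4,5,6],full([(245,100),(278,163),(163,150),(133,68),(80,165),(112,238),(215,250)],so,6)),
("side",1,[0,1,2,3,4,5,6],full([(343,262),(383,343),(262,330),(222,238),(165,345),(200,418),(320,440)],so,6))]
T=R.from_euler('y',30,degrees=True)
def tins(p):
    out=[]
    for s in(.065,-.065):
        out.append(R.from_euler('z',p[2]).apply(T.apply(V)+[0,s,0])+[p[0],p[1],p[3]])
    return out
Q=np.array([[1,1],[1,-1],[-1,-1],[-1,1]])*[.085,.125]
def quad(p,z): return np.c_[R.from_euler('z',p[2]).apply(np.c_[Q,np.zeros(4)])[:,:2]+p[:2],np.full(4,z)]
mt={"top":[(137,204),(242,222),(228,295),(123,275)],"side":[(278,140),(282,185),(227,188),(228,142)]}
tr={"top":[(395,241),(507,233),(515,308),(404,317)],"side":[(302,269),(348,360),(270,398),(233,293)]}
tr={"top":tr["top"],"side":tr["side"]}
def res(p,use=("top","side"),parts=False):
    k=dict(top=p[10],side=p[11]); t=tins(p); o=[]
    for n,i,ix,px in obs:
        if n in use:o.append((proj(n,t[i][ix],k[n])-px).ravel())
    for n in use:
        o.append((proj(n,quad(p[4:7],.006),k[n])-mt[n]).ravel())
        o.append((proj(n,quad(p[7:10],.018),k[n])-tr[n]).ravel())
    return o if parts else np.concatenate(o+[p[10:]*3])
if __name__=="__main__":
    p0=np.array([.56,0,0,.04,.42,.27,-.2,.38,-.33,.06,0,0])
    for u in(("top","side"),("top",),("side",)):
        r=least_squares(res,p0,kwargs=dict(use=u),loss="soft_l1"); print(u,r.x.round(4))
        if len(u)==2:
            np.save("fit.npy",r.x)
            for q in res(r.x,u,True): print(q.round(1))
            k=r.x[10]
            for name,px,z in[("purpleL",(354,242),.05),("pink",(394,172),.05),("tape",(305,281),.02),("purpleFar",(244,128),.05),("cup",(495,140),.08)]:
                s=least_squares(lambda w:(proj("top",np.array([[*w,z]]),k)-px).ravel(),[.5,0]); print(name,s.x.round(3))
E
python3 fit.py
```

```text
('top', 'side') [ 0.6084  0.0143  0.0081  0.0385  0.4638  0.3069 -0.1511  0.4239 -0.3157
  0.1106 -0.0284 -0.0603]
[ 0.5  0.3 -0.2  0.3 -1.  -2.4 -0.7 -2.4  0.5  0.5  0.5  0.7]
[ 0.4  0.  -0.4  0.1  0.4 -2.1  0.2 -2.5 -0.2  0.7 -0.1  0.8]
[-0.5 -0.1  0.5  0.5  1.  -2.3 -0.   0.1 -0.8  0.8 -0.6  0.3  0.7  2.6]
[-0.8  0.1  0.4 -0.1  0.7 -2.4  0.  -0.7 -1.4 -0.8 -0.5  1.  -0.9  1. ]
[ 0.5 -1.  -0.  -0.   0.3  0.3  0.1  0.3]
[ 1.5  0.2  0.1 -1.5  0.3 -0.3 -0.3  0.5]
[-2.  -1.1 -0.3 -3.6  0.  -0.4  1.   1.7]
[-0.5 -1.2  1.7  0.7 -2.7 -0.5 -0.3 -0.6]
purpleL [ 0.492 -0.084]
pink [ 0.646 -0.169]
tape [0.401 0.021]
purpleFar [0.737 0.164]
cup [ 0.716 -0.377]
('top',) [ 0.6082  0.0143  0.0071  0.0374  0.4636  0.3073 -0.1487  0.4234 -0.315
  0.1057 -0.0282  0.    ]
('side',) [ 0.6117  0.0226  0.011   0.031   0.4652  0.3008 -0.1751  0.4251 -0.3177
  0.1209  0.     -0.0741]
```

```bash
sed -i 's/(279,268),(97,265)/(282,252),(97,250)/; s/(690,272),(510,272)/(691,258),(509,258)/; s/(163,150)/(165,136)/; s/(262,330)/(266,316)/' fit.py; python3 fit.py | grep -v '^\[ *-\?[0-9]\.[0-9]* .*\]$'
cat > h.py <<'E'
from bench import env
import numpy as np
from scipy.spatial.transform import Rotation as R
p=np.load("fit.npy")
def q(r): return r.as_quat()[[3,0,1,2]]
def tool(yaw,tilt,half):  # tool z = -(tilted z)
    return R.from_euler('z',yaw)*R.from_euler('y',tilt)*R.from_euler('x',np.pi)*R.from_euler('z',np.pi*half)
def tin_pose(s,d):  # TCP with distance d along tin axis from underside
    r=R.from_euler('z',p[2]); return r.apply([np.sin(np.pi/6)*d,s*.065,np.cos(np.pi/6)*d])+[p[0],p[1],p[3]]
def ft(n=20):
    a=[]
    for _ in range(n): env.pause(.02); a.append(env.state()["ft_force"])
    return np.mean(a,0).round(2),np.std(a,0).round(2)
def high(s): return tin_pose(s,.014)+[0,0,.24]
def slot(c,s,z): # c: 'mat' or 'tray'
    k,f=(4,.006) if c=='mat' else (7,.004)
    v=R.from_euler('z',p[k+2]).apply([0,s*.055,0]); return np.array([p[k]+v[0],p[k+1]+v[1],f+z]),p[k+2]
E
python3 - <<'E'
from h import *
print(p.round(4))
for half in(0,1):
  for s in(1,-1):
    for P in(high(s),tin_pose(s,.12),tin_pose(s,.014)):
        j=env.ik(P,q(tool(p[2],np.pi/6,half))); print(half,s,P.round(3),None if j is None else np.round(j,2))
  for c in('mat','tray'):
    P,y=slot(c,1,.014); j=env.ik(P,q(tool(y,0,half))); print(c,half,P.round(3),None if j is None else np.round(j,2))
E
```

```text
('top', 'side') [ 0.6089  0.0143  0.0086  0.039   0.4638  0.3069 -0.1511  0.4239 -0.3157
  0.1105 -0.0285 -0.0605]
purpleL [ 0.492 -0.084]
pink [ 0.646 -0.169]
tape [0.401 0.021]
purpleFar [0.737 0.164]
cup [ 0.716 -0.377]
('top',) [ 0.6092  0.0143  0.0076  0.0362  0.4636  0.3073 -0.1487  0.4234 -0.315
  0.1057 -0.0283  0.    ]
('side',) [ 0.6114  0.0212  0.0118  0.0329  0.4652  0.3008 -0.1751  0.4251 -0.3177
  0.1209  0.     -0.0743]
[ 0.6089  0.0143  0.0086  0.039   0.4638  0.3069 -0.1511  0.4239 -0.3157
  0.1105 -0.0285 -0.0605]
0 1 [0.615 0.079 0.291] [-0.05  0.63  0.97 -0.03  2.07  1.51]
0 1 [0.668 0.08  0.143] [-0.04  0.86  0.89 -0.03  1.91  1.52]
0 1 [0.615 0.079 0.051] [-0.05  0.85  1.12 -0.03  1.7   1.52]
0 -1 [ 0.616 -0.051  0.291] [-0.22  0.63  0.97 -0.13  2.05  1.32]
0 -1 [ 0.669 -0.05   0.143] [-0.2   0.86  0.9  -0.11  1.9   1.35]
0 -1 [ 0.616 -0.051  0.051] [-0.22  0.84  1.13 -0.11  1.69  1.36]
mat 0 [0.472 0.361 0.02 ] [ 0.45  0.49  1.68 -0.    0.97  2.18]
tray 0 [ 0.418 -0.261  0.018] [-0.8   0.31  1.95 -0.    0.88  0.66]
1 1 [0.615 0.079 0.291] [-0.05  0.63  0.97 -0.03  2.07 -1.64]
1 1 [0.668 0.08  0.143] [-0.04  0.86  0.89 -0.03  1.91 -1.63]
1 1 [0.615 0.079 0.051] [-0.05  0.85  1.12 -0.03  1.7  -1.62]
1 -1 [ 0.616 -0.051  0.291] [-0.22  0.63  0.97 -0.13  2.05 -1.82]
1 -1 [ 0.669 -0.05   0.143] [-0.2   0.86  0.9  -0.11  1.9  -1.79]
1 -1 [ 0.616 -0.051  0.051] [-0.22  0.84  1.13 -0.11  1.69 -1.78]
mat 1 [0.472 0.361 0.02 ] [ 0.45  0.49  1.68 -0.    0.97 -0.97]
tray 1 [ 0.418 -0.261  0.018] [-0.8   0.31  1.95 -0.    0.88 -2.48]
```

Run:
```python
from h import *
from bench import vision
import cv2
s=1; o=q(tool(p[2],np.pi/6,0))
env.gripper_to(.085,60)
env.movep(high(s),o); env.pause(.3); print("empty",ft())
env.servo_line(tin_pose(s,.12),speed=.25)
print(env.servo_line(tin_pose(s,.016),speed=.12,max_force=8)); st=env.state(); print(st["ee_pos"],tin_pose(s,.016),st["clock"],st["ft_force"])
t=vision.camera("top")["img"][110:230,220:400]; d=vision.camera("side")["img"][110:260,270:400]
im=np.hstack([cv2.resize(t,(600,400)),cv2.resize(d,(200*13//15*2,400))])
cv2.imwrite("pics/g1.png",cv2.resize(im,(790,330))[:,:,::-1])
```

```text
empty (array([ 0.1 , -0.09, -0.03]), array([0.38, 0.47, 0.51]))
False
[0.61739893 0.07927871 0.05403604] [0.61637023 0.07935018 0.05289835] 5.2583 [0.14305464 0.61825778 0.12609109]
```

View pics/g1.png

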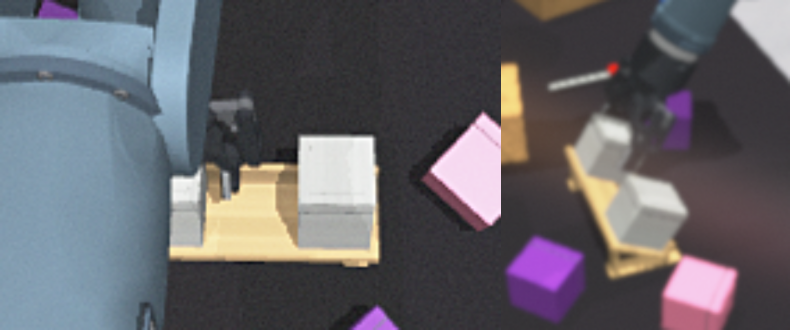

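Run:
```python
from h import *
from fit import proj,C
import cv2
s=1; rz=R.from_euler('z',p[2]); T=R.from_euler('y',30,degrees=True)
ee=env.state()["ee_pos"]
out=[]
for n,k,(x0,y0,w,h) in(("top",p[10],(270,130,75,75)),("side",p[11],(290,130,75,75))):
    im=cv2.resize(C[n]["img"][y0:y0+h,x0:x0+w],None,fx=5.2,fy=5.2,interpolation=cv2.INTER_CUBIC)[:,:,::-1].copy()
    def dr(L,col,base):
        P=base+rz.apply(T.apply(np.array(L))); u=((proj(n,P,k)-[x0,y0]+.5)*5.2).astype(int)
        cv2.polylines(im,[u.reshape(-1,1,2)],False,col,1)
    b=rz.apply([0,.065,0])+[p[0],p[1],p[3]]
    X,Y,Z=.032,.028,.062
    dr([(-X,-Y,0),(X,-Y,0),(X,-Y,Z),(-X,-Y,Z),(-X,-Y,0)],(0,255,0),b)
    dr([(-.011,-.0425,.008),(.011,-.0425,.008),(.011,-.0425,.03),(-.011,-.0425,.03),(-.011,-.0425,.008)],(0,0,255),ee)
    out.append(im)
cv2.imwrite("pics/g2.png",np.hstack(out))
```

```text
(no output)
```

View pics/g2.png

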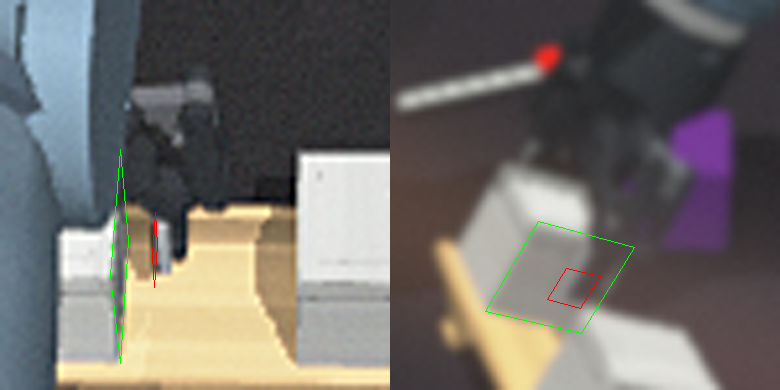

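```bash
cat >> h.py <<'E'
def grab_and_shake(s):
    env.gripper_to(.03,60); st=env.state(); print("grip",st["width"],st["grasp_force"])
    env.servo_line(tin_pose(s,.10),speed=.15); H=high(s); env.servo_line(H,speed=.25)
    env.pause(.8); print("held",ft(40),env.state()["width"],env.state()["ee_pos"])
    d=R.from_euler('z',p[2]).apply([0,.035,0])
    for k in(1,-1,1,-1,1,-1): env.servo_line(H+k*d,speed=.45); print("f",env.state()["ft_force"].round(1))
    env.servo_line(H,speed=.4)
    for _ in range(8): env.pause(.03); print(env.state()["ft_force"].round(1),end=' ')
    env.pause(.5); print("after",ft(40)); print(env.state()["clock"],env.state()["width"])
def place(c,s):
    P,y=slot(c,s,.20); o=q(tool(y,0,0)); env.movep(P,o)
    env.servo_line(slot(c,s,.035)[0],speed=.2); env.pause(.2)
    print("touch",env.servo_line(slot(c,s,.006)[0],speed=.025,max_force=3),env.state()["ee_pos"],env.state()["ft_force"])
    env.gripper_to(.078); env.pause(.2); env.servo_line(P,speed=.25); print(env.state()["clock"])
E
python3 - <<'E'
from h import *
grab_and_shake(1)
E
```

```text
grip 0.05548633776254587 64.57222312688828
held (array([ 0.03, -0.03, -2.75]), array([0.4 , 0.38, 0.44])) 0.05553891926643155 [0.61537317 0.07935684 0.29116261]
f [ 0.4 -0.3 -3. ]
f [ 0.6  1.3 -3.3]
f [-0.8  0.6 -3.4]
f [-0.5  0.8 -3.3]
f [-0.2 -0.1 -2.9]
f [ 0.7  1.5 -3.2]
[-0.3  0.1 -2.4] [-0.2 -0.5 -3.3] [-0.3 -0.2 -3.3] [-0.1 -0.1 -4. ] [ 0.7 -0.1 -3.3] [ 1.  -0.1 -3.2] [-0.1  0.2 -3.1] [-0.2 -0.2 -3. ] after (array([-0.25, -0.05, -2.85]), array([0.46, 0.4 , 0.48]))
12.325 0.055683251459059946
```

Tin 1 weighs about 0.285 kg, so it is loaded and goes on the mat.

Run:
```python
from h import *
place('mat',1)
s=-1; o=q(tool(p[2],np.pi/6,0))
env.movep(high(s),o); env.gripper_to(.085); env.pause(.3); print("empty",ft(30),env.state()["clock"])
from bench import vision; import cv2
t=vision.camera("top")["img"]; cv2.imwrite("pics/m1.png",t[:,:,::-1])
```

```text
touch True [0.47205771 0.36131208 0.02343189] [0.89037954 1.2857859  4.41733593]
16.925
empty (array([ 0.02, -0.17,  0.04]), array([0.55, 0.53, 0.49])) 19.6083
```

View pics/m1.png

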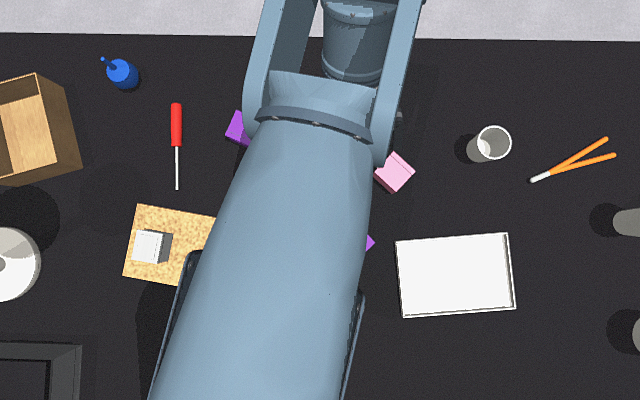

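The first tin stands upright on the mat at about (150,246), with nothing else moved. Now the second one.

Run:
```python
from h import *
s=-1
env.servo_line(tin_pose(s,.12),speed=.25)
hit=env.servo_line(tin_pose(s,.016),speed=.12,max_force=8); print(hit,env.state()["ee_pos"],tin_pose(s,.016))
if not hit: grab_and_shake(s)
```

```text
False [ 0.61847499 -0.05085633  0.05403469] [ 0.61749154 -0.05064498  0.05289835]
grip 0.0557023665662168 64.23945978283882
held (array([ 0.07, -0.06, -1.31]), array([0.5 , 0.47, 0.5 ])) 0.05533444529083554 [ 0.61648042 -0.05065279  0.29116646]
f [ 0.3  0.7 -0.6]
f [ 0.1  0.3 -0.9]
f [-0.5  0.2 -1.1]
f [ 1.1  0.4 -2. ]
f [-1.  -0.9 -0.9]
f [ 0.3  0.3 -1.4]
[-0.2 -1.  -1.5] [-0.7 -0.2 -1.5] [-1.   0.2 -1. ] [-1.  -0.7 -1.3] [ 0.3  0.6 -1.3] [-0.4  0.5 -0.3] [ 0.2 -0.8 -0.4] [ 0.1 -0.3 -0.8] after (array([ 0.09, -0.02, -1.22]), array([0.43, 0.55, 0.48]))
28.325 0.05552341561865646
```

Tin 2 weighs about 0.13 kg, so it is empty and goes in the tray.

Run:
```python
from h import *
place('tray',1)
env.movep([.35,0,.4],q(tool(0,0,0)))
from bench import vision; import cv2
a=vision.camera("top")["img"]; b=vision.camera("side")["img"]
cv2.imwrite("pics/end.png",cv2.resize(np.vstack([a[150:],b[80:]]),None,fx=1,fy=1)[:,:,::-1])
print(env.state()["clock"])
```

```text
touch True [ 0.41758039 -0.26079563  0.02204211] [-1.16005485  0.45141965  6.0728673 ]
32.8333
34.1917
```

View pics/end.png

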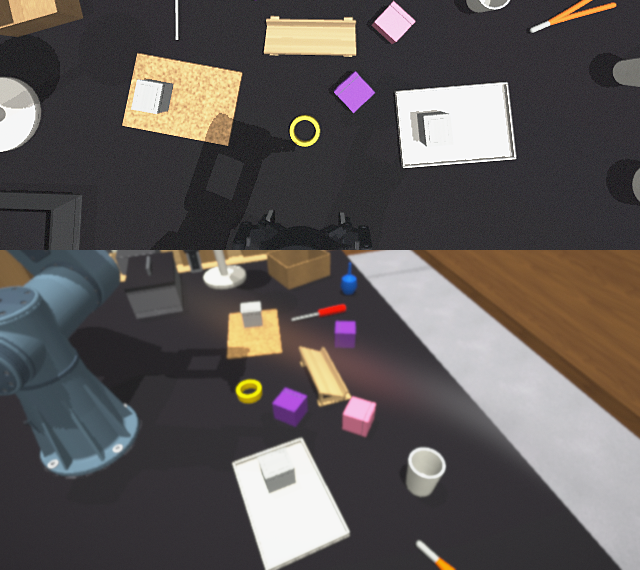

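The picture shows one tin upright on the mat (about (150,96) in the upper half), the other upright in the tray (about (433,128)), and everything else unmoved.

```bash
python3 -c "
from bench import env
print(env.finish_job())"
```

```text
the job is handed in; nothing more can be done
None
```

I handed the job in at about 34 s: the stand's left tin weighed about 0.285 kg, so it holds a ball and is on the mat; the right one weighed about 0.13 kg, so it is empty and in the tray. Both were shaken above the stand and stand upright, and the bystanders were not moved.

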